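# Select the fitted port on a coax port selector

### The arm

A 6-joint arm with a two-finger parallel gripper is mounted at the origin on the work surface; the furniture and walls round the work are solid. World frame = base frame: x ahead of the robot, y to its left, z up, the work surface at z = 0. Lengths are in m, angles in rad, forces in N, time in s.
With the tool pointing down it reaches from about 0.35 to 0.975 m from the base axis. Payload 4.9 kg.
Tool frame: the origin (TCP) lies midway between the tips of the shut fingers; the grasp point (between the pads) lies 19 mm behind it (ctrl.tcp_to_grasp is the distance from the TCP to the grasp point, in m); z points along the fingers, y is the line along which they close (so a half turn about z gives the same grasp; the last joint's range is limited). The gripper opens to 85 mm and grips with 20 to 120 N. Pads are 22 mm wide; open, the fingers measure 114 mm over their backs; the gripper's body (76 mm by 85 mm) begins 54 mm behind the grasp point. The pads swing forward as they close: fully open they stand 13 mm farther back than shut.
Start: joints at [1.211, 0.053, 1.613, -0, 1.476, -0.119], TCP at [0.149, 0.607, 0.231] pointing down, gripper open.
Joint ranges: [-3.01, 3.01], [-1.01, 2.22], [0.06, 2.58], [-1.02, 4.17], [0.09, 2.62], [-3.14, 3.14]. Speed limits (rad/s): [2.57, 2.57, 3.14, 3.14, 3.14, 3.14].

### API

Orientations are given as a rotation vector (axis times angle).
In Python, from station import ctrl gives the robot as it stands.
- The arm moves only by the shell command python3 jog.py [FORCE], which reads ROWS from standard input. ROWS is a JSON list of rows, 1 to 20 of them, each of 7 numbers: the finger opening in m, then dx, dy, dz in fractions of the full range, 1 being 1 m, then a rotation vector rx, ry, rz in fractions of the full range, 1 being 60 degrees; each row is the pose to reach, as a shift and turn from the pose commanded when the command began, along the tool's axes at that moment; what a row does not reach only later rows make up. A row lasts 1/12 s, in which the tool goes at most 0.0417 m and 0.125 rad, less where a joint would pass 70% of its speed; a pose out of reach is approached as far as the arm can. The fingers move at their own pace and stop on an object; FORCE is the grip in N (left out, the last holds). Time passes only in rows, so rows that do not move let the fingers close. It prints the time, the measured TCP pose, the force, the opening and the grip force at its end. No shift or turn number may pass 1 either way. Input that does not fit is refused with a message, and nothing moves.
- ctrl.get_obs(): the state, without advancing time (a new reading comes with each control period).
- ctrl.get_image(name): name is "scene" or "top" or "wrist"; returns the picture (400x640x3 uint8, red, green, blue); there is no depth.
- ctrl.camera_params(name): a dict with "fx", "fy", "cx", "cy" (pixels), "T" (4x4, takes a point from camera to world coordinates); the wrist camera has in their place "tool_from_camera" (4x4, takes a point from camera to tool coordinates, whose origin is the TCP and whose axes are the flange's). Camera axes: x right, y down, z forward; pixel columns grow to the right and rows downward; lengths in m; the calibration is good to about 2 mm. The wrist camera is an equidistant fisheye: a pixel r from the principal point sees the ray r / f radians off the axis. A picture is of the moment at which its call begins: read the wrist's pose just before it. camera_params takes no time and is no camera call.
- ctrl.finish_job(): hands the job in; it is judged then, once.
The state is a dict: "t": time; "q": joint angles; "dq": joint speeds; "effort": joint torques, N m; "tool_pos": TCP position; "tool_rot": TCP orientation; "contact_force": force on the tool from outside, world axes, zero at the start; "wrist_torque": the same for the moment, N m; "opening": finger opening in m; "grip_force": force on a finger pad.
Only numpy, scipy, OpenCV 4.12 (cv2) and the standard library are available. Lean on these libraries where they do the work, as an engineer would, in place of code of your own. Each camera call takes 0.05 s, during which the arm holds its last target. There are 200 camera calls.

### The job

On the coax port selector box, push the upright tab of the rotary selector round until it points straight at the one port that has the tall attenuator standing in it; the other ports only have low dust caps. Then press the round latch button on the box down fully and let it come up again, leaving the selector on that port. Push with the fingers only: do not pinch the tab or touch the attenuator, do not press the button before the selector is set, and leave the jar, the tape roll and the loose adapter where they are.

Things in the scene. Friction and masses are not known exactly. Their poses are not given: they have to be found in the camera images.
- switch_box: Aluminium coax port selector, fixed: 130 mm (its x, -46 to +84) by 170 mm (its y, -85 to +85), top at z = 36 mm. Origin at bench height on the selector's axis; its x points to the ports' side, away from the robot. Four ports stand on its top, 68 mm from the axis, at -75, -25, +25 and +75 degrees from its x (positive towards its y). Low dust caps reach z = 48 mm.
- selector (a joint): Angle of the selector (rad) about the vertical axis at the origin of switch_box: 0 with the tab along the box's x, positive anticlockwise from above, range -1.7 to 1.7. No detents: 0.06 N m of friction (1.7 N at the tab) holds it where it is left. Starts between the two middle ports. A grey disc of 40 mm radius, top at z = 44 mm; its hub (13 mm radius) and the tab's foot reach z = 48 mm.
- tab_mid (a point): Middle of the part of the black upright tab that can be pushed (z = 70 mm), 36 mm from the selector's axis. The tab is a fin 24 mm long in the radial direction (24 to 48 mm from the axis), 10 mm thick, from z = 47 to z = 83 mm. Its flat side faces look along the direction of turning. This point's x axis points radially outwards.
- aim (a point): The point that the tab points at: 68 mm from the selector's axis in the tab's direction, on the circle of ports. It turns with the selector.
- fitted (a point): On the axis of the port that carries the attenuator (any of the four, it differs from run to run), 22 mm above the box top. The attenuator stands upright there, about 13 mm in diameter, its top at z = 80 mm.
- attenuator: The upright attenuator itself, a black barrel with metal ends, 38 mm tall, 13 mm in diameter, fixed to its port; its origin is off its centre: use point fitted.
- latch (a joint): Travel of the latch button (m): 0 up, 0.006 fully down. A spring pushes it back up; it begins to move at about 1 N and is fully down at about 5 N.
- latch_top (a point): Centre of the top of the round grey latch button (21 mm diameter, top at z = 53.5 mm when up) in a 31 mm collar of 5 mm height, pressed straight down; it stands on the box top 26 mm towards the robot and 62 mm to the left (+y) of the selector's axis, in the box's frame.
- flux_jar: Loose small jar with a green lid, 46 mm in diameter, 38 mm tall, left of the box; origin under its centre.
- tape_roll: Loose roll of black tape lying flat, 54 mm in diameter, 19 mm tall, right of the box; origin under its centre.
- adapter: Loose brass coax adapter lying on the bench, 11 x 36 x 11 mm, right of the box; origin under its centre.

How it is judged:
On the way, in this order (a step that is already met when the one before it is completed fails the run):
1. the selector's tab points at the port with the attenuator (horizontal distance between aim and fitted below 0.008 m), for 0.3 s.
2. the latch button is pressed down with the selector on that port (horizontal distance between aim and fitted below 0.008 m and value of joint latch above 0.004 m), for 0.05 s.
At the end, for the whole second after the job is handed in: The tab points at the port with the attenuator (aim point within 8 mm of the port's axis, about 6.7 degrees) and the latch button is up again (under 1.5 mm) (horizontal distance between aim and fitted below 0.008 m and value of joint latch below 0.0015 m); the robot touches nothing.
It fails at once if the latch button is pressed (over 3 mm) while the selector is not on the port with the attenuator (not (horizontal distance between aim and fitted below 0.008 m) and value of joint latch above 0.003 m).
It fails at once if the tab is pinched: the fingers press on both of its side faces at once (over 1 N each) (contact force between the fingers and selector_c3 above 1 N and contact force between the fingers and selector_c4 above 1 N).
It fails at once if the robot touches the attenuator with more than 2 N (contact force between any of the fingers, the arm and attenuator above 2 N).
It fails at once if the jar, the tape roll or the loose adapter is moved by more than 15 mm (distance of any of flux_jar, tape_roll, adapter from where it was at the start of the episode above 0.015 m).
It also fails if it takes over 38 s, if anything falls off the work surface, if the arm or the gripper's body presses on something with over 40 N, if the wrist force passes 120 N, or if a joint passes its speed limit or range.

## Working session

There is one attempt and no reset: what is moved stays moved. The work goes in short steps, Python scripts to look and compute and a shell command to move; the robot and the scene stay as the last step left them, time stands still between calls to the robot, and variables do not carry over. Pictures are saved under pics/ and viewed, at most 10 in all, crops included, and the job is handed in when it is done.

```bash
ls; mkdir -p pics; python3 - <<'E'
from station import ctrl
import cv2,numpy as np
o=ctrl.get_obs();print(o['t'],o['tool_pos'],o['tool_rot'],o['opening'])
for n in('scene','top'):
    im=ctrl.get_image(n);cv2.imwrite(f'pics/{n}0.png',im[...,::-1])
    p=ctrl.camera_params(n);print(n,p['fx'],p['fy'],p['cx'],p['cy'],np.round(p['T'],4).tolist())
E
```

```text
jog.py
pics
station.py
0.0 [0.1488283  0.60637457 0.2300652 ] [-0.37729914 -3.11836274  0.00315114] 0.0854331592999415
scene 504.6187553456149 504.6187553456149 323.6364272091996 195.72005835081188 [[0.4479, -0.71, 0.5434, 0.0728], [-0.894, -0.3448, 0.2863, -0.094], [-0.0159, -0.614, -0.7891, 0.7541], [0.0, 0.0, 0.0, 1.0]]
top 388.2486277742317 388.2486277742317 317.7106479683535 205.19045268270568 [[0.0247, -0.9957, 0.0889, 0.4908], [-0.9993, -0.027, -0.0253, 0.1619], [0.0276, -0.0882, -0.9957, 0.9208], [0.0, 0.0, 0.0, 1.0]]
```

View pics/top0.png

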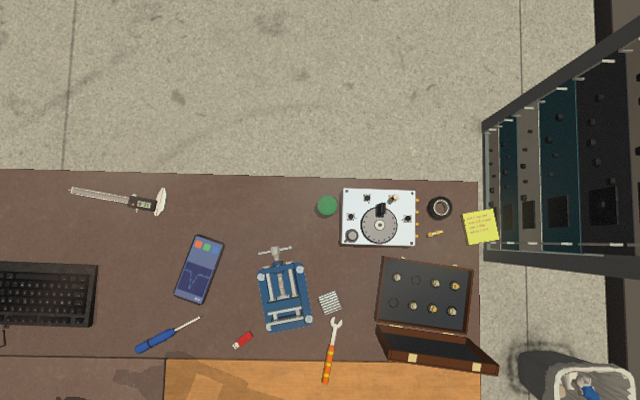

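View pics/scene0.png

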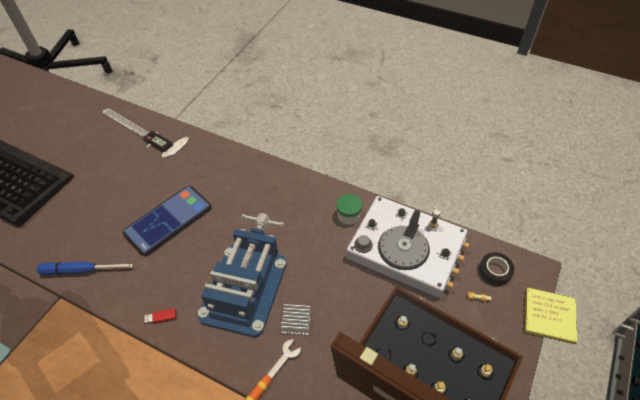

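The top view shows the box near pixel (378,218), with its disc at (380,225), latch at (352,236) and attenuator near (392,199). The jar is at (327,205), the tape at (440,207) and the adapter at (435,234). The arm is out of view. I'll zoom in next.

```bash
python3 - <<'E'
import cv2,numpy as np
a=cv2.imread('pics/top0.png')[180:255,330:430];b=cv2.imread('pics/scene0.png')[190:300,340:475]
a=cv2.resize(a,(400*2,600),interpolation=cv2.INTER_CUBIC)
cv2.imwrite('pics/topc.png',a)
cv2.imwrite('pics/scc.png',cv2.resize(b,None,fx=5,fy=5,interpolation=cv2.INTER_CUBIC))
E
```

```text
(no output)
```

View pics/topc.png

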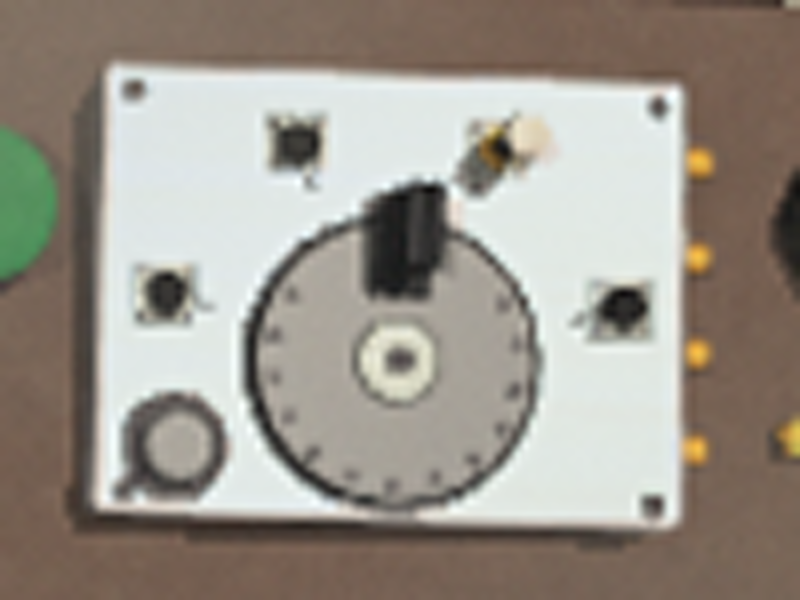

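View pics/scc.png

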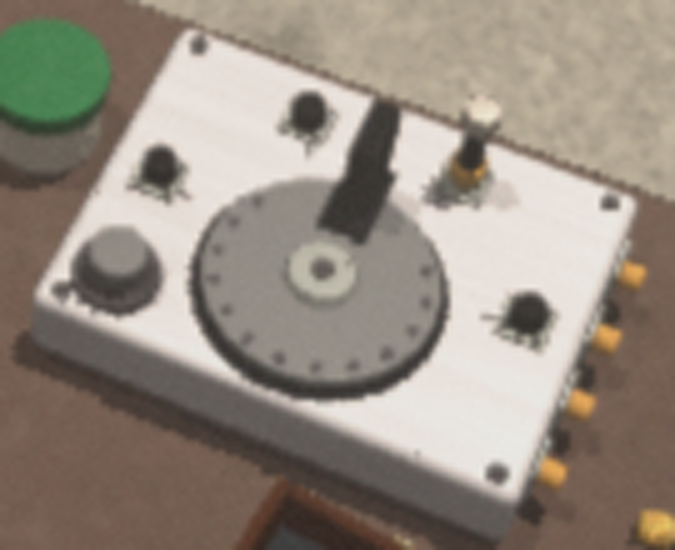

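The attenuator is in the port at −25° (crop pixel (530,138) top view, (484,110) scene). The tab is at about 0° or slightly negative, with its base near (400,290). The hub is at (399,360) and the latch at (181,444). Next I'll triangulate these.

```bash
cat > h.py <<'E'
from station import ctrl
import cv2,numpy as np
def ray(n,u,v):
    p=ctrl.camera_params(n);T=p['T'];d=T[:3,:3]@np.array([(u-p['cx'])/p['fx'],(v-p['cy'])/p['fy'],1]);return T[:3,3],d
def plane(n,u,v,z):
    o,d=ray(n,u,v);return o+d*(z-o[2])/d[2]
def tri(a,b):
    (o1,d1),(o2,d2)=ray('top',*a),ray('scene',*b)
    s=np.linalg.lstsq(np.c_[d1,-d2],o2-o1,rcond=None)[0]
    p,q=o1+s[0]*d1,o2+s[1]*d2
    return (p+q)/2,np.linalg.norm(p-q)
T=lambda x,y:((x+.5)/8-.5+330,(y+.5)/8-.5+180)
S=lambda x,y:((x+.5)/5-.5+340,(y+.5)/5-.5+190)
E
python3 - <<'E'
from h import *
P=dict(hub=((399,360),(323,269),.048,(0,0)),latch=((181,444),(117,250),.0535,(-.026,.062)),
c75=((167,293),(160,163),.048,75),c25=((297,144),(310,107),.048,25),cm75=((623,308),(528,309),.048,-75),att=((530,138),(484,110),.08,-25))
A=[];B=[]
for k,(a,b,z,l) in P.items():
    m,g=tri(T(*a),S(*b));pt,ps=plane('top',*T(*a),z),plane('scene',*S(*b),z)
    print(k,m.round(4),'gap',round(g,4),'top',pt[:2].round(4),'scene',ps[:2].round(4))
    if not isinstance(l,tuple): l=(.068*np.cos(np.radians(l)),.068*np.sin(np.radians(l)))
    A.append(l);B.append((pt[:2]+ps[:2])/2)
A,B=np.array(A),np.array(B);a,b=A-A.mean(0),B-B.mean(0)
th=np.arctan2((a[:,0]*b[:,1]-a[:,1]*b[:,0]).sum(),(a*b).sum())
R=np.array([[np.cos(th),-np.sin(th)],[np.sin(th),np.cos(th)]]);t=B.mean(0)-R@A.mean(0)
print('yaw',np.degrees(th),'origin',t,'res mm',((A@R.T+t-B)*1e3).round(1).tolist())
# box top corners from the white mask
for n,(x,y,w,h) in dict(top=(330,180,100,75),scene=(340,185,140,120)).items():
    im=cv2.imread(f'pics/{n}0.png')[y:y+h,x:x+w];m=(cv2.cvtColor(im,cv2.COLOR_BGR2HSV)[...,1]<40)&(im.min(2)>150)
    c=max(cv2.findContours(m.astype('uint8'),cv2.RETR_EXTERNAL,cv2.CHAIN_APPROX_SIMPLE)[0],key=cv2.contourArea)
    q=cv2.approxPolyDP(cv2.convexHull(c),5,True)[:,0]
    for u in q:
        p=plane(n,u[0]+x,u[1]+y,.036)[:2];print(n,((p-t)@R*1e3).round(1))
# tab top: dark blobs' top view readings on z=.083: outer edge corners
for nm,f,pts in(('top',T,[(388,205),(440,185),(448,265)]),('scene',S,[(375,97),(400,105)])):
    for p in pts: print('tab',nm,((plane(nm,*f(*p),.083)[:2]-t)@R*1e3).round(1))
E
```

```text
hub [ 0.5288 -0.0013  0.0466] gap 0.0006 top [ 0.5286 -0.0007] scene [ 0.528  -0.0017]
latch [0.5032 0.0612 0.0514] gap 0.0006 top [0.5033 0.0612] scene [0.5018 0.061 ]
c75 [0.5462 0.0645 0.0439] gap 0.0007 top [0.5458 0.0652] scene [0.5437 0.0633]
c25 [0.59   0.0275 0.0444] gap 0.002 top [0.5891 0.029 ] scene [0.588  0.0261]
cm75 [ 0.5456 -0.0662  0.0433] gap 0.0014 top [ 0.545  -0.0643] scene [ 0.5428 -0.067 ]
att [ 0.5892 -0.0308  0.0788] gap 0.0006 top [ 0.5889 -0.0302] scene [ 0.5885 -0.0311]
yaw -0.5007578755111742 origin [ 0.52728359 -0.00093156] res mm [[-1.0, 0.3], [-0.7, 0.2], [0.7, 0.4], [0.6, -0.3], [0.4, -1.1], [-0.0, 0.5]]
top [80.7 83.7]
top [ 82.2 -80.8]
top [-39.8 -82.2]
top [-43.   82.6]
scene [80.7 81.5]
scene [ 80.5 -83.2]
scene [-44.  -83.2]
scene [-44.2  81.8]
tab top [41.8 10.5]
tab top [47.8 -3.6]
tab top [26.  -6.2]
tab scene [48.3  3.8]
tab scene [48.8 -4.7]
```

Both views agree to within about 2 mm, and the heights, port radii and box edges match the text. The box origin is (0.5275, −0.001), its yaw is about −0.5°, and the attenuator port is −25°. I'll push the +y face of the tab with shut fingers.

```bash
cat >> h.py <<'E'
from scipy.spatial.transform import Rotation as Ro
def go(*pts):
    o=ctrl.get_obs();R=Ro.from_rotvec(o['tool_rot']).as_matrix()
    print('t',o['t'],'tool',np.round(o['tool_pos'],4),'yaw of tool y from world y, deg',np.degrees(np.arctan2(-R[0,1],R[1,1])).round(2),'F',np.round(o['contact_force'],2))
    for p in pts: print(p,'->',(R.T@(np.array(p)-o['tool_pos'])).round(4))
E
python3 - <<'E'
from h import *
go((.5635,.045,.23),(.5635,.045,.12),(.5635,.045,.06))
E
```

```text
t 0.1 tool [0.1489 0.6065 0.2302] yaw of tool y from world y, deg -13.8 F [-0.33  0.82  0.37]
(0.5635, 0.045, 0.23) -> [-0.5366 -0.4464  0.0009]
(0.5635, 0.045, 0.12) -> [-0.5366 -0.4462  0.1109]
(0.5635, 0.045, 0.06) -> [-0.5366 -0.4461  0.1709]
```

The manual's scale: turns go in shares of 60 degrees. Converting my numbers, 0.2 rad is 0.191.

```bash
R="x"; echo '[[0, -0.537, -0.446, 0.001, 0, 0, 0.191], [0, -0.537, -0.446, 0.001, 0, 0, 0.191], [0, -0.537, -0.446, 0.001, 0, 0, 0.191], [0, -0.537, -0.446, 0.001, 0, 0, 0.191], [0, -0.537, -0.446, 0.001, 0, 0, 0.191], [0, -0.537, -0.446, 0.001, 0, 0, 0.191], [0, -0.537, -0.446, 0.001, 0, 0, 0.191], [0, -0.537, -0.446, 0.001, 0, 0, 0.191], [0, -0.537, -0.446, 0.001, 0, 0, 0.191], [0, -0.537, -0.446, 0.001, 0, 0, 0.191], [0, -0.537, -0.446, 0.001, 0, 0, 0.191], [0, -0.537, -0.446, 0.001, 0, 0, 0.191], [0, -0.537, -0.446, 0.001, 0, 0, 0.191], [0, -0.537, -0.446, 0.001, 0, 0, 0.191], [0, -0.537, -0.446, 0.001, 0, 0, 0.191], [0, -0.537, -0.446, 0.001, 0, 0, 0.191], [0, -0.537, -0.446, 0.001, 0, 0, 0.191], [0, -0.537, -0.446, 0.001, 0, 0, 0.191], [0, -0.537, -0.446, 0.06, 0, 0, 0.191], [0, -0.537, -0.446, 0.11, 0, 0, 0.191]]' | python3 jog.py; python3 - <<'E'
from h import *
go((.5635,.045,.06),(.5635,.025,.06),(.5684,.001,.06))
E
```

```text
t: 1.77
tool_pos: [0.5669, 0.0451, 0.1493]
tool_rot: [0.687, 3.058, 0.002]
contact_force: [0.7, 0.4, -1.6]
opening: -0.0002
grip_force: 0.0
t 1.7667 tool [0.5669 0.0451 0.1493] yaw of tool y from world y, deg -25.33 F [ 0.69  0.43 -1.61]
(0.5635, 0.045, 0.06) -> [ 0.0036 -0.0018  0.0893]
(0.5635, 0.025, 0.06) -> [-0.0049 -0.0199  0.0893]
(0.5684, 0.001, 0.06) -> [-0.0196 -0.0395  0.0893]
```

```bash
echo '[[0, 0, 0, 0, 0, 0, 0], [0, 0, 0, 0, 0, 0, 0], [0, 0, 0, 0, 0, 0, 0]]' | python3 jog.py; python3 - <<'E'
from h import *
go((.5635,.045,.06),(.5635,.025,.06),(.5684,.001,.06))
cv2.imwrite('pics/w1.png',ctrl.get_image('wrist')[...,::-1])
E
```

```text
t: 2.02
tool_pos: [0.5648, 0.0461, 0.1487]
tool_rot: [0.686, 3.064, 0.001]
contact_force: [-0.9, 0.6, 0.5]
opening: 0.0004
grip_force: 0.0
t 2.0167 tool [0.5648 0.0461 0.1487] yaw of tool y from world y, deg -25.23 F [-0.91  0.57  0.47]
(0.5635, 0.045, 0.06) -> [ 0.0009 -0.0016  0.0887]
(0.5635, 0.025, 0.06) -> [-0.0076 -0.0197  0.0887]
(0.5684, 0.001, 0.06) -> [-0.0223 -0.0393  0.0887]
```

View pics/w1.png

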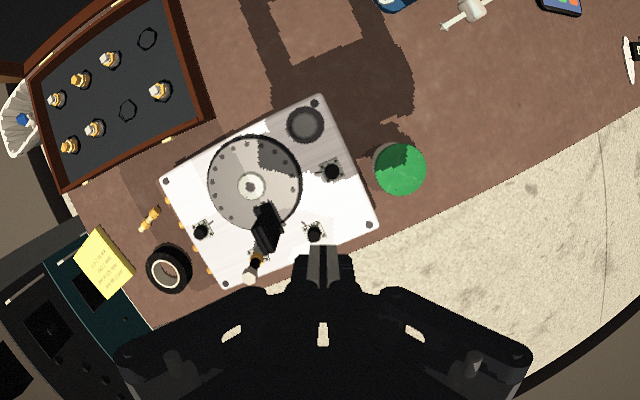

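The wrist view shows the shut finger tips at about (322,255). The tab top is at (268,230), the attenuator at (250,275) and the +25° cap at (315,232). The fingers are on the +y side with clear space below, so I'll descend.

```bash
echo '[[0, 0, -0.001, 0.035, 0, 0, 0], [0, 0, -0.002, 0.065, 0, 0, 0], [0, 0.001, -0.002, 0.085, 0, 0, 0], [0, 0.001, -0.002, 0.0887, 0, 0, 0], [0, -0.004, -0.01, 0.0887, 0, 0, 0], [0, -0.0076, -0.0197, 0.0887, 0, 0, 0], [0, -0.0076, -0.0197, 0.0887, 0, 0, 0], [0, -0.0076, -0.0197, 0.0887, 0, 0, 0]]' | python3 jog.py; python3 - <<'E'
from h import *
go((.5660,.010,.06),(.5684,.001,.06))
E
```

```text
t: 2.73
tool_pos: [0.5646, 0.0237, 0.0611]
tool_rot: [0.688, 3.061, 0.001]
contact_force: [0.9, 0.0, -0.6]
opening: 0.0001
grip_force: 0.0
t 2.7333 tool [0.5646 0.0237 0.0611] yaw of tool y from world y, deg -25.34 F [ 0.85  0.04 -0.64]
(0.566, 0.01, 0.06) -> [-0.0071 -0.0118  0.0011]
(0.5684, 0.001, 0.06) -> [-0.0131 -0.0189  0.0011]
```

```bash
echo '[[0, -0.003, -0.004, 0, 0, 0, 0], [0, -0.006, -0.008, 0, 0, 0, 0], [0, -0.009, -0.012, 0, 0, 0, 0], [0, -0.012, -0.016, 0, 0, 0, 0], [0, -0.012, -0.016, 0, 0, 0, 0], [0, -0.012, -0.016, 0, 0, 0, 0]]' | python3 jog.py; python3 - <<'E'
from h import *
go((.5684,.001,.06))
for n,(x,y,w,h),s in(('wrist',(140,80,260,200),3),('scene',(340,190,135,110),5)):
    im=ctrl.get_image(n)[...,::-1];cv2.imwrite(f'pics/{n}2full.png',im)
    cv2.imwrite(f'pics/{n}2.png',cv2.resize(im[y:y+h,x:x+w],None,fx=s,fy=s,interpolation=cv2.INTER_CUBIC))
E
```

```text
t: 3.23
tool_pos: [0.5668, 0.0045, 0.0582]
tool_rot: [0.687, 3.065, -0.001]
contact_force: [-0.2, 0.1, 0.6]
opening: 0.0003
grip_force: 0.0
t 3.2333 tool [0.5668 0.0045 0.0582] yaw of tool y from world y, deg -25.28 F [-0.18  0.09  0.58]
(0.5684, 0.001, 0.06) -> [-0.003  -0.0025 -0.0018]
```

View pics/wrist2.png

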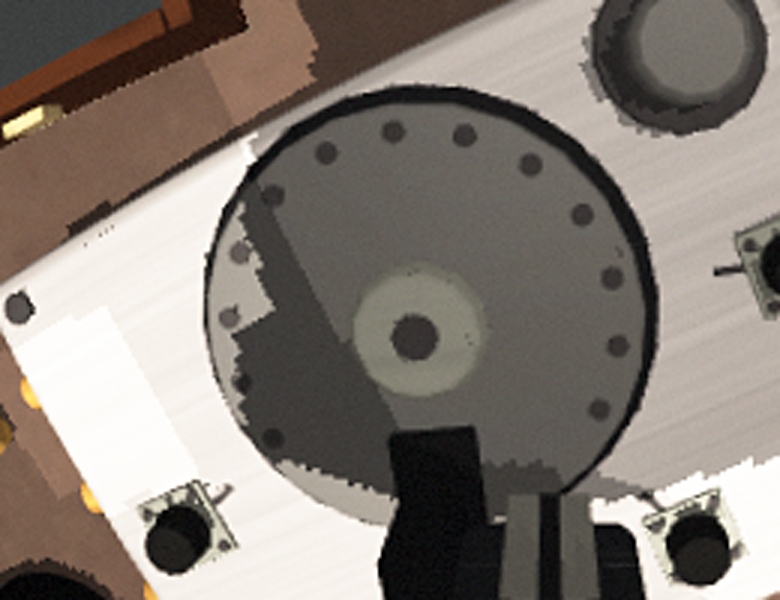

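The finger tips, at crop (500–600, 490+), are on the +y side of the tab. The tab foot is at (432,430) and the hub at (414,337). The disc has 13 dots placed symmetrically about the direction opposite the tab, so they give the angle. I'll check this against the first top picture.

```bash
cat >> h.py <<'E'
def wray(u,v,o):
    p=ctrl.camera_params('wrist');x,y=u-p['cx'],v-p['cy'];f=p.get('fx');r=np.hypot(x,y);a=r/f
    d=np.array([np.sin(a)*x/r,np.sin(a)*y/r,np.cos(a)]);M=np.eye(4);M[:3,:3]=Ro.from_rotvec(o['tool_rot']).as_matrix();M[:3,3]=o['tool_pos']
    M=M@p['tool_from_camera'];return M[:3,3],M[:3,:3]@d
def wplane(u,v,z,o):
    c,d=wray(u,v,o);return c+d*(z-c[2])/d[2]
def angle(P,c=None):   # P: 13 dots in order, world xy; opposite direction to their mean = tab
    (x,y),r=cv2.minEnclosingCircle(np.float32(P)*1000)
    A=np.c_[2*P,np.ones(len(P))];s=np.linalg.lstsq(A,(P**2).sum(1),rcond=None)[0];c=s[:2]
    a=np.unwrap(np.arctan2(*(P-c).T[::-1]));return c,np.sqrt(s[2]+c@c),np.degrees(a.mean())-180,np.degrees(np.diff(a)).round(0)
E
python3 - <<'E'
from h import *
o=ctrl.get_obs()
D0=[(293,295),(274,335),(275,378),(290,416),(313,453),(350,475),(392,487),(436,480),(473,460),(503,430),(514,391),(517,343),(503,305)]
print('start',angle(np.array([plane('top',*T(*d),.044)[:2] for d in D0])))
W=lambda x,y:((x+.5)/3-.5+140,(y+.5)/3-.5+80)
D=[(599,409),(618,346),(612,277),(582,214),(531,164),(465,135),(393,131),(326,153),(273,196),(240,252),(229,317),(241,383),(273,438)]
print('now',angle(np.array([wplane(*W(*d),.044,o)[:2] for d in D])))
h=wplane(*W(414,337),.048,o);print('hub',h)
for n,p,z in(('+75',(775,268),.045),('+25',(700,550),.048),('-75',(178,538),.048),('latch',(693,50),.0535)):
    print(n,wplane(*W(*p),z,o).round(4))
for p in((390,430),(475,428)): print('tab inner',wplane(*W(*p),.083,o).round(4),wplane(*W(*p),.048,o).round(4))
E
```

```text
start (array([ 0.52806964, -0.00076779]), np.float64(0.03490724050760044), np.float64(-1.2134404616621453), array([21., 20., 19., 20., 20., 20., 21., 20., 20., 19., 23., 19.]))
now (array([ 0.52527386, -0.00146001]), np.float64(0.03510460854799434), np.float64(-19.697595740480153), array([20., 20., 20., 20., 20., 20., 20., 20., 20., 20., 21., 20.]))
hub [ 0.52522796 -0.00170523  0.048     ]
+75 [0.5413 0.0598 0.045 ]
+25 [0.5843 0.0272 0.048 ]
-75 [ 0.5405 -0.0635  0.048 ]
latch [0.5011 0.0603 0.0535]
tab inner [ 0.5294 -0.0021  0.083 ] [ 0.5385 -0.0136  0.048 ]
tab inner [0.5341 0.0086 0.083 ] [5.445e-01 4.000e-04 4.800e-02]
```

The dot spacing fits at 20° and the radius at 35 mm. The tab went from −1.2° to −19.7°, and the target is about −25.3°, so it needs about 3.5 mm more along tool −y.

```bash
echo '[[0, 0, -0.0018, 0, 0, 0, 0], [0, 0, -0.0035, 0, 0, 0, 0], [0, 0, -0.0035, 0, 0, 0, 0], [0, 0, -0.0035, 0, 0, 0, 0]]' | python3 jog.py; python3 - <<'E'
from h import *
go((.5684,.001,.06))
im=ctrl.get_image('wrist')[...,::-1]
cv2.imwrite('pics/wrist3.png',cv2.resize(im[80:280,140:400],None,fx=3,fy=3,interpolation=cv2.INTER_CUBIC))
E
```

```text
t: 3.67
tool_pos: [0.5653, 0.0019, 0.0583]
tool_rot: [0.687, 3.065, 0.0]
contact_force: [1.0, 1.0, -0.4]
opening: 0.0003
grip_force: 0.6
t 3.6667 tool [0.5653 0.0019 0.0583] yaw of tool y from world y, deg -25.25 F [ 0.99  1.01 -0.39]
(0.5684, 0.001, 0.06) -> [-0.0032  0.0005 -0.0017]
```

View pics/wrist3.png

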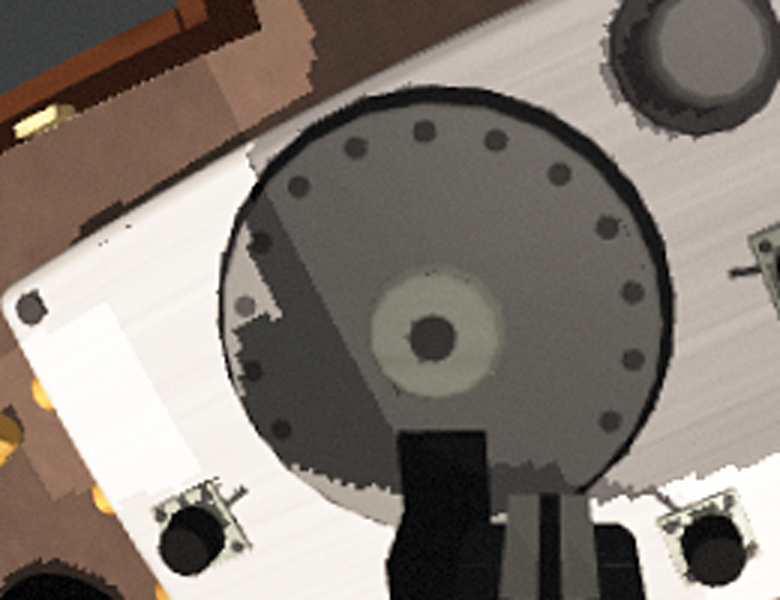

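The middle dot is at (424,131) and the hub at (432,338), so I'll recompute the angle.

```bash
python3 - <<'E'
from h import *
o=ctrl.get_obs()
W=lambda x,y:((x+.5)/3-.5+140,(y+.5)/3-.5+80)
D=[(611,421),(633,359),(632,292),(607,227),(560,174),(497,140),(424,131),(356,148),(299,186),(260,241),(245,306),(251,371),(281,429)]
print('now',angle(np.array([wplane(*W(*d),.044,o)[:2] for d in D]))[1:])
E
echo '[[0, 0, -0.001, 0, 0, 0, 0], [0, 0, -0.001, 0, 0, 0, 0], [0, 0, -0.001, 0, 0, 0, 0]]' | python3 jog.py; python3 - <<'E'
from h import *
go((.5684,.05,.06))
E
```

```text
now (np.float64(0.03517588226442248), np.float64(-23.596936649370235), array([20., 20., 20., 20., 20., 20., 20., 20., 20., 20., 20., 20.]))
t: 3.97
tool_pos: [0.5649, 0.001, 0.0584]
tool_rot: [0.687, 3.065, 0.0]
contact_force: [0.8, 1.3, -0.1]
opening: -0.0005
grip_force: 0.8
t 3.9667 tool [0.5649 0.001  0.0584] yaw of tool y from world y, deg -25.26 F [ 0.83  1.3  -0.15]
(0.5684, 0.05, 0.06) -> [ 0.0177  0.0458 -0.0016]
```

```bash
echo '[[0, 0.001, 0.01, 0, 0, 0, 0], [0, 0.004, 0.025, -0.005, 0, 0, 0], [0, 0.004, 0.025, -0.04, 0, 0, 0], [0, 0.03, 0.027, -0.05, 0, 0, 0], [0, 0.06, 0.027, -0.05, 0, 0, 0], [0, 0.083, 0.027, -0.05, 0, 0, 0], [0, 0.083, 0.027, -0.05, 0, 0, 0], [0, 0.083, 0.027, -0.05, 0, 0, 0], [0, 0.083, 0.027, -0.05, 0, 0, 0]]' | python3 jog.py; python3 - <<'E'
from h import *
go((.502,.061,.06),(.502,.061,.0535),(.502,.061,.047))
im=ctrl.get_image('wrist')[...,::-1]
cv2.imwrite('pics/wrist4.png',im)
E
```

```text
t: 4.72
tool_pos: [0.5016, 0.061, 0.1084]
tool_rot: [0.686, 3.065, -0.0]
contact_force: [0.1, 0.0, -0.4]
opening: -0.0
grip_force: 0.0
t 4.7167 tool [0.5016 0.061  0.1084] yaw of tool y from world y, deg -25.24 F [ 0.06  0.05 -0.36]
(0.502, 0.061, 0.06) -> [-0.0004  0.0002  0.0484]
(0.502, 0.061, 0.0535) -> [-0.0004  0.0002  0.0549]
(0.502, 0.061, 0.047) -> [-0.0003  0.0002  0.0614]
```

View pics/wrist4.png

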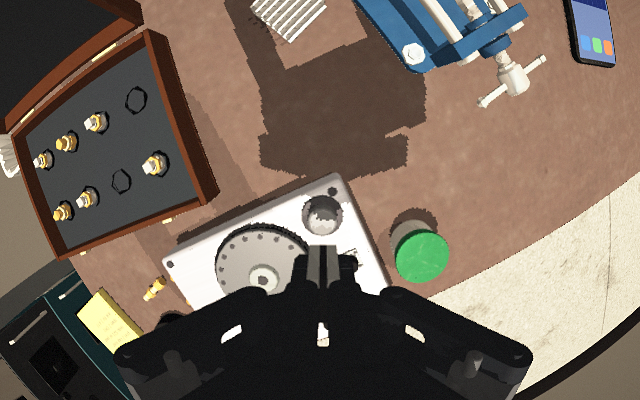

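The latch is at (322,213), just ahead of the tips, and nothing else is under the fingers. I'll check its position, then press.

```bash
python3 - <<'E'
from h import *
print(wplane(322,212,.0535,ctrl.get_obs()))
E
echo '[[0, 0, 0, 0.035, 0, 0, 0], [0, 0, 0, 0.049, 0, 0, 0], [0, 0, 0, 0.049, 0, 0, 0], [0, 0, 0, 0.049, 0, 0, 0]]' | python3 jog.py
```

```text
[0.49355011 0.06366531 0.0535    ]
t: 5.1
tool_pos: [0.5011, 0.0605, 0.0585]
tool_rot: [-0.687, -3.063, 0.001]
contact_force: [0.8, -1.0, -0.0]
opening: -0.0002
grip_force: 0.0
```

That reading used only the visible part of the collar, because the fingers hide the rest. The earlier fixes, (0.503,0.061), (0.502,0.061) and (0.501,0.060), agree with each other, so I'll press in steps.

```bash
echo '[[0, -0.001, 0, 0.005, 0, 0, 0], [0, -0.001, 0, 0.008, 0, 0, 0], [0, -0.001, 0, 0.0105, 0, 0, 0], [0, -0.001, 0, 0.0105, 0, 0, 0], [0, -0.001, 0, 0.0105, 0, 0, 0]]' | python3 jog.py
```

```text
t: 5.52
tool_pos: [0.5037, 0.0602, 0.0502]
tool_rot: [0.686, 3.062, 0.001]
contact_force: [2.0, -0.9, 3.6]
opening: -0.0002
grip_force: 1.5
```

```bash
echo '[[0, 0, 0, 0.003, 0, 0, 0], [0, 0, 0, 0.005, 0, 0, 0], [0, 0, 0, 0.005, 0, 0, 0], [0, 0, 0, 0.005, 0, 0, 0]]' | python3 jog.py
```

```text
t: 5.85
tool_pos: [0.5038, 0.0603, 0.0471]
tool_rot: [0.686, 3.063, -0.0]
contact_force: [-5.3, -1.1, 18.5]
opening: -0.0001
grip_force: 9.1
```

The force rose to 18.5 N at z = 47.1 mm, so the button is at its bottom stop. I'll retreat straight up, then back off far enough to see the selector.

```bash
echo '[[0, 0, 0, -0.01, 0, 0, 0], [0, 0, 0, -0.04, 0, 0, 0], [0, 0, 0, -0.08, 0, 0, 0], [0, 0.02, 0.02, -0.12, 0, 0, 0], [0, 0.04, 0.05, -0.14, 0, 0, 0], [0, 0.05, 0.09, -0.14, 0, 0, 0], [0, 0.05, 0.13, -0.14, 0, 0, 0], [0, 0.05, 0.17, -0.14, 0, 0, 0], [0, 0.05, 0.21, -0.14, 0, 0, 0], [0, 0.05, 0.25, -0.14, 0, 0, 0], [0, 0.05, 0.25, -0.14, 0, 0, 0], [0, 0.05, 0.25, -0.14, 0, 0, 0], [0, 0.05, 0.25, -0.14, 0, 0, 0]]' | python3 jog.py; python3 - <<'E'
from h import *
im=ctrl.get_image('top')[...,::-1];cv2.imwrite('pics/top5full.png',im)
a=cv2.resize(im[180:255,330:430],(800,600),interpolation=cv2.INTER_CUBIC);cv2.imwrite('pics/top5.png',a)
o=cv2.imread('pics/top0.png');d=cv2.absdiff(o,im).max(2)
for n,(x,y,w,h) in dict(jar=(312,192,28,26),tape=(425,193,30,28),adapter=(425,227,20,14)).items(): print(n,(d[y:y+h,x:x+w]>40).sum())
E
```

```text
t: 6.93
tool_pos: [0.5626, 0.3076, 0.1825]
tool_rot: [-0.685, -3.064, 0.003]
contact_force: [-0.3, -0.8, 0.3]
opening: 0.0001
grip_force: 0.0
jar 0
tape 0
adapter 0
```

View pics/top5.png

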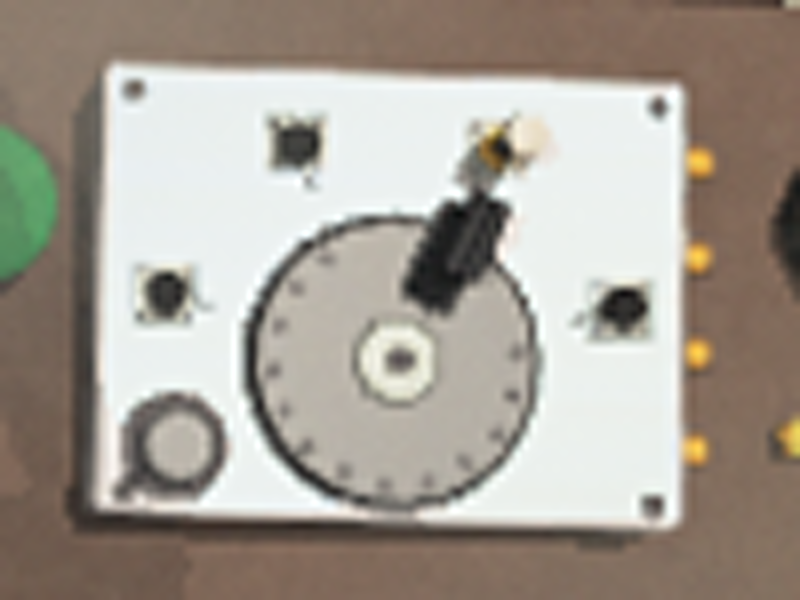

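The tab points at the attenuator. The middle dot is at (344,471) and the hub at (397,361), which gives about −25.7° against a target of about −25.3°. The button at (181,444) looks as it did at the start, and the jar, tape and adapter regions are unchanged.

```bash
python3 -c "
from station import ctrl
print(ctrl.finish_job())"
```

```text
the job is handed in; nothing more can be done
None
```

I handed the job in with the selector at about −25.7° on the attenuator port (−25°). The latch was pressed to its stop and came back up, and the jar, tape roll and adapter stayed where they were; the hand-in printed no verdict.

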